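# Close up the damp box

## Task

The pot in the green damp box has been misted; now close the box: with the fingertips, push the wooden tray drawer fully home and push the white roof hatch down flat until it is shut, in either order. Only push; pick nothing up, do not touch the pot, which must ride in standing upright, and leave the things round about where they are.

Things in the scene. Friction and masses are not known exactly. Their poses are not given: they have to be found in the camera images.
- damp_box: Green box fixed to the table, 260 wide (its y) x 240 deep (its x) x 108 mm high. Origin on the table under the middle of its front edge; its x axis points into the box (away from the robot), y to its left, z up. Its front is open and closed only by the drawer; the roof has an opening under the hatch.
- tray (a joint): Tray drawer: 0 = fully home, grows (m) as it slides out along the box's -x, to 0.13 at most. It stays where it is left; pushing takes about 2 to 3 N, and at 0 it meets a firm stop.
- tray_handle (a point): Middle of the dark bar handle of the drawer, 120 mm long along the box's y, about 10 mm thick, 68 mm above the table. It stands 35 mm in front of the drawer's wooden front (252 mm wide, 12 mm thick, from 9 to 102 mm above the table); when the drawer is home it is 47 mm in front of the box's front edge. Its axes are parallel to the box's. Pushing either the bar or the wooden front works.
- hatch (a joint): White hatch on the roof, hinged along its left (+y) side: 0 = shut, flat on the roof; grows (rad) as its right edge rises, upright at 1.57, limit 1.7. A stiff hinge holds it at any angle; to push it, about 1 to 2 N at the free edge; at 0 it meets a firm stop.
- hatch_hinge (a point): Middle of the hatch's hinge line, which runs along the box's x axis, level with the roof top (108 mm above the table). Axes parallel to the box's.
- hatch_edge (a point): Middle of the hatch's free edge, on its outer face (the face that is uppermost when shut, and that looks left (+y) and up when it stands open), 110 mm from the hinge line and 9 mm out from the plane through it. The hatch is 94 mm long along the hinge, 110 mm wide and 8 mm thick; a black tab 34 mm long lies on past its free edge by 14 mm, in the hatch's plane. Its z axis is the outward normal of the outer face; -y points from the hinge to the free edge.
- pot_mid (a point): Pale pot, 76 mm across and 70 mm high, standing loose on the tray behind the drawer's front; point at its centre, half-way up. The tray's floor is 16 mm above the table.
- blue_jar_mid (a point): Blue screw-cap jar, 47 mm across, 60 mm high, loose on the rear right part of the damp box's roof; point at its centre half-way up.
- yellow_jar_mid (a point): Yellow screw-cap jar, 47 mm across, 60 mm high, loose on the table; point half-way up.
- mug_mid (a point): Pale round mug, 81 mm across, 117 mm with its handle, 92 mm high, loose on the table; point near its centre half-way up.
- sprayer_mid (a point): White spray bottle with blue head, 71x54 mm, 176 mm high, loose on the table; point 60 mm up.
- stamp_mid (a point): Turned wooden stamp, 26 mm across, 67 mm high, standing loose on the table; point half-way up.
Not all that is in view belongs to the job. Of the things that look like the part that bears pot_mid, the middle-sized one is meant.

How it is judged:
By the outcome, as a careful person would: the job done as asked, in the order asked, and still so for the second after the job is handed in, with the robot touching nothing.
It also fails if it takes over 56 s, if anything falls off the work surface, if the arm or the gripper's body presses on something with over 40 N, if the wrist force passes 120 N, or if a joint passes its speed limit or range.

## Robot

A 7-joint arm with a two-finger parallel gripper is mounted at the origin on the work surface; the furniture and walls round the work are solid. World frame = base frame: x ahead of the robot, y to its left, z up, the work surface at z = 0. Lengths are in m, angles in rad, forces in N, time in s.
With the tool pointing down it reaches from about 0.4 to 0.85 m from the base axis. Payload 10.4 kg.
Tool frame: the origin (TCP) lies between the finger pads; the fingertips stand 22 mm ahead of it and the grasp point (between the pads) lies 3 mm ahead of it; z points along the fingers, y is the line along which they close (so a half turn about z gives the same grasp; the last joint's range is limited). The gripper opens to 85 mm and grips with 20 to 120 N. Pads are 22 mm wide; open, the fingers measure 114 mm over their backs; the gripper's body (76 mm by 85 mm) begins 54 mm behind the grasp point. The pads swing forward as they close: fully open they stand 13 mm farther back than shut.
Start: joints at [-1.219, 0.332, -0.065, 1.46, 0.022, 1.35, -0.088], TCP at [0.229, 0.582, 0.253] pointing down, gripper open.
Joint ranges: [-2.6, 2.6], [-0.5, 2.12], [-1.47, 1.34], [0.16, 2.42], [-1.27, 4.41], [0.06, 2.06], [-2.6, 2.6]. Speed limits (rad/s): [2.22, 2.22, 2.79, 2.79, 3.14, 3.14, 3.14].

## Interface

Orientations are given as a unit quaternion [x, y, z, w].
In Python, from workcell import manip, camera, ticket, boxes_of, outline_of gives the robot as it stands.
- The arm moves only by the tool carry_out, never from a script. Its argument "deltas" is a list of rows, each a list of 5 numbers: the shift along the tool's x, y, z as a fraction of full scale, then the turn about the tool's z as a fraction of full scale, then the opening, from -1 (shut) to 1 (fully open), so that 0 is half open. In form: [[tx, ty, tz, spin, gripper], ...]. A call has 1 to 20 rows; each row is the pose to reach, as a shift and turn from the pose commanded when the call began, along the tool's axes at that moment; what a row does not reach only later rows make up. Full scale, the value 1, is 150 mm for a shift and 30 degrees for a turn. A row lasts 1/8 s, in which the tool goes at most 62.5 mm and 10.7 degrees, less where a joint would pass 70% of its speed; a pose out of reach is approached as far as the arm can. A call with a number of a shift or a turn outside -1 to 1 is refused whole. A call with a gripper value outside its range is refused whole. The fingers move at their own pace and stop on an object; "force" is the grip in N (left out, the last holds). Time passes only in rows, so rows that repeat a pose let the fingers close. It gives the time, the measured TCP pose, the force, the opening and the grip force at its end, in the units of the state.
- manip.get_obs(): the state, without advancing time (a new reading comes with each control period).
- camera(name): name is "scene" or "side" or "wrist"; returns a dict with "img" (480x640x3 uint8, red, green, blue), "depth" (480x640 float32, m along the optical axis (not along the pixel's ray), 0 where there is no reading), "vertical_fov" (degrees; the focal length in pixels is half the picture's height over the tangent of half this angle, whatever the lens; pixels are square), "cx", "cy" (the principal point, pixels), "k1" (the pictures are not rectified: a ray, as slopes to the right and down, at radius r is drawn at 1 + k1 r^2 times it, then the intrinsics apply), "R" (3x3) and "t" (3): a world point X has camera coordinates R X + t. Camera axes: x right, y down, z forward; pixel columns grow to the right and rows downward; lengths in m; the calibration is good to about 2 mm. A picture is of the moment at which its call begins.
- ticket.hand_in(): hands the job in; it is judged then, once.
Trained networks look in a picture, given as the dict that the camera call returned (one of the last four; its "shot" number tells which), for a name from the list of things; names that differ only in an ending like _2 or _b are one class to them, and where a whole thing is asked for, a point or a joint stands for the part that bears it (a point fixed in the world has none). Each returns a list of dicts, best first, with "conf" (0 to 1); they miss things now and then, are a little off and sometimes report something else, mostly with a low value. They report only what shows in the picture. A call takes as long as a camera call. They do not tell look-alikes from the thing itself.
- boxes_of(query, picture): "position" ([x, y, z] in m, in world coordinates, good to about 4 mm: the middle of the surface that is visible of it).
- outline_of(query, picture): "region" (480x640 bool, what is visible of it).
The state is a dict: "clock": time; "joint_pos": joint angles; "joint_velocities": joint speeds; "tau": joint torques, N m; "position": TCP position; "ee_rot": TCP orientation; "ft_force": force on the tool from outside, world axes, zero at the start; "torque": the same for the moment, N m; "grip_width": opening from 0.0 (shut) to 1.0 (fully open); "grasp_force": force on a finger pad.
Only numpy, scipy, OpenCV 4.12 (cv2) and the standard library are available. Lean on these libraries where they do the work, as an engineer would, in place of code of your own. Each camera call takes 0.05 s, during which the arm holds its last target. There are 200 camera calls.

## Working session

There is one attempt and no reset: what is moved stays moved. The work goes in short steps, Python scripts to look and compute and a tool call to move; the robot and the scene stay as the last step left them, time stands still between calls to the robot, and variables do not carry over. Pictures are saved under pics/ and viewed, at most 10 in all, crops included, and the job is handed in when it is done.

Besides the shell and the picture viewer there is one more tool, called after "Call:" by a JSON object that holds its "fn" and its "kwargs", one argument or row to a line. carry_out: Moves the arm, as the interface text tells. Its arguments: {"type":"object","properties":{"deltas":{"type":"array","items":{"type":"array","items":{"type":"number"}}},"force":{"type":"number"}},"required":["deltas"]}

```bash
mkdir -p pics; cat > h.py <<'E'
import numpy as np, cv2
from workcell import manip, camera, ticket, boxes_of, outline_of
def K(p):
    f=240/np.tan(np.radians(p["vertical_fov"])/2); return np.array([[f,0,p["cx"]],[0,f,p["cy"]],[0,0,1.]])
def cloud(p,m=None):
    v,u=np.nonzero((p["depth"]>0)&(m if m is not None else True)); z=p["depth"][v,u]
    n=cv2.undistortPoints(np.c_[u,v].astype(float)[:,None],K(p),np.array([p["k1"],0,0,0.]))[:,0]
    X=np.c_[n,np.ones(len(n))]*z[:,None]; return (X-p["t"])@p["R"],u,v
def px(p,X):
    return cv2.projectPoints(np.atleast_2d(np.array(X,float)),cv2.Rodrigues(p["R"])[0],p["t"],K(p),np.array([p["k1"],0,0,0.]))[0][:,0]
def save(p,n): cv2.imwrite("pics/"+n,p["img"][:,:,::-1])
E
python3 - <<'E'
from h import *
np.set_printoptions(precision=3,suppress=True)
for c in ["scene","side"]:
    p=camera(c); save(p,c+"1.png"); print(c,p["t"],-p["R"].T@p["t"])
    for q in ["damp_box","tray","tray_handle","hatch","hatch_edge","pot_mid","blue_jar_mid","yellow_jar_mid","mug_mid","sprayer_mid","stamp_mid"]:
        print(q,[(np.round(d["position"],3).tolist(),round(d["conf"],2)) for d in boxes_of(q,p)][:4])
o=manip.get_obs();print(o)
E
```

```text
scene [0.346 0.362 1.152] [-0.351  0.728  0.962]
damp_box [([0.62, 0.124, 0.082], 0.85), ([0.507, 0.343, 0.048], 0.72)]
tray [([0.51, 0.079, 0.043], 0.76), ([0.621, 0.126, 0.082], 0.57)]
tray_handle [([0.505, 0.082, 0.046], 0.65), ([0.594, 0.132, 0.061], 0.52), ([0.621, 0.125, 0.078], 0.45)]
hatch [([0.638, 0.128, 0.152], 0.79)]
hatch_edge [([0.638, 0.127, 0.153], 0.94)]
pot_mid [([0.363, 0.148, 0.063], 0.96), ([0.594, 0.129, 0.063], 0.92), ([0.679, 0.273, 0.033], 0.63), ([0.399, -0.288, 0.104], 0.49)]
blue_jar_mid [([0.64, 0.127, 0.152], 0.35), ([0.312, 0.315, 0.032], 0.35)]
yellow_jar_mid [([0.506, 0.343, 0.051], 0.93)]
mug_mid [([0.579, -0.337, 0.068], 0.86), ([0.641, 0.128, 0.155], 0.69)]
sprayer_mid [([0.4, -0.29, 0.102], 0.74), ([0.508, 0.079, 0.043], 0.7), ([0.312, 0.315, 0.032], 0.28)]
stamp_mid [([0.31, 0.318, 0.03], 0.53)]
side [0.51  0.176 1.303] [0.037 1.246 0.66 ]
damp_box [([0.65, 0.15, 0.085], 0.95)]
tray [([0.504, 0.129, 0.042], 0.83)]
tray_handle [([0.505, 0.13, 0.041], 0.87), ([0.792, 0.059, 0.148], 0.38)]
hatch [([0.653, 0.117, 0.165], 0.97)]
hatch_edge [([0.651, 0
[... 160 characters left out ...]
mid [([0.792, 0.061, 0.146], 0.7)]
yellow_jar_mid [([0.512, 0.35, 0.035], 0.68)]
mug_mid [([0.605, -0.315, 0.057], 0.65)]
sprayer_mid [([0.382, -0.301, 0.092], 0.52)]
stamp_mid [([0.319, 0.318, 0.025], 0.52)]
{'clock': 1.2, 'joint_pos': array([-1.219,  0.332, -0.065,  1.46 ,  0.022,  1.35 , -0.088]), 'joint_velocities': array([ 0.002, -0.   , -0.001,  0.001, -0.001,  0.001,  0.001]), 'tau': array([  0.001, -62.524,   0.049, -39.184,   0.016,   0.002,   0.   ]), 'position': array([0.229, 0.582, 0.253]), 'ee_rot': array([ 0.186,  0.982,  0.   , -0.   ]), 'ft_force': array([-0.399, -0.013, -0.093]), 'torque': array([-0.037,  0.021,  0.032]), 'grasp_force': 0.0, 'grip_width': 0.9984350094879002}
```

View pics/scene1.png

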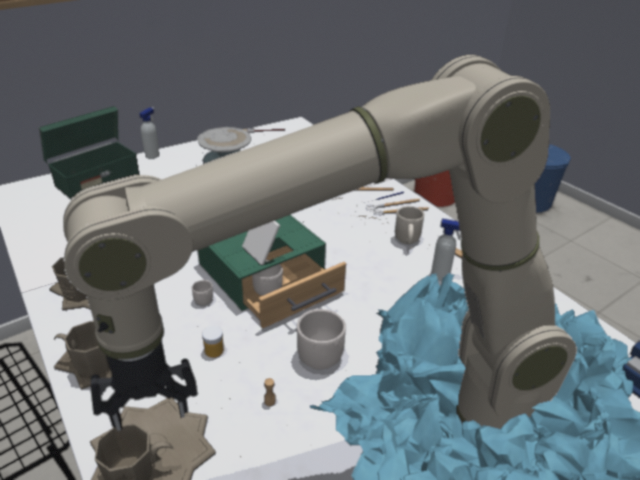

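View pics/side1.png

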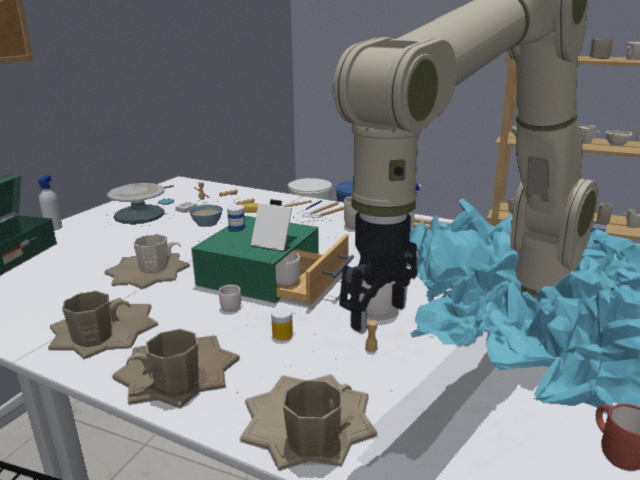

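The scene camera shows the green box at about (262,258), with its drawer out at (295,290) and the hatch raised at (262,242). A large pot stands in front of the drawer at (320,340). In the side view the blue jar is on the roof at (236,217). Next I'll fit the box pose.

```bash
python3 - <<'E'
from h import *
np.set_printoptions(precision=3,suppress=True)
S={c:camera(c) for c in ["scene","side"]}
P={"scene":[],"side":[]}
for c,p in S.items():
    X,u,v=cloud(p); im=p["img"][v,u].astype(int); r,g,b=im.T
    near=(X[:,0]>.4)&(X[:,0]<.95)&(X[:,1]>-.15)&(X[:,1]<.35)
    gm=near&(g>1.3*r)&(g>b*1.05)
    roof=gm&(abs(X[:,2]-.108)<.008)
    print(c,"roof n",roof.sum(),"z",np.median(X[roof,2]) if roof.any() else 0)
    R=cv2.minAreaRect(X[roof][:,:2].astype(np.float32)); print(R, cv2.boxPoints(R))
    w=near&(r>1.25*b)&(r>g*1.1)&(r>100)&(X[:,2]>.02)&(X[:,2]<.115)
    T=X[w&(X[:,2]>.093)]
    if len(T):
        print("rim top n",len(T)); R=cv2.minAreaRect(T[:,:2].astype(np.float32)); print(R,cv2.boxPoints(R))
    # hatch
    d=outline_of("hatch",p)[0]; H,_,_=cloud(p,cv2.erode(d["region"].astype(np.uint8),np.ones((3,3)))>0)
    H=H[H[:,2]>.105]; m=np.median(H,0); H=H[np.linalg.norm(H-m,axis=1)<.09]
    U,s,V=np.linalg.svd(H-H.mean(0),full_matrices=False); print("hatch n",len(H),"mean",H.mean(0),"normal",V[2],s, "min",H.min(0),"max",H.max(0))
    for q in ["hatch","pot_mid","tray"]:
        pass
    # big pot
    B=X[(X[:,0]>.24)&(X[:,0]<.46)&(X[:,1]>.05)&(X[:,1]<.26)&(X[:,2]>.02)&(X[:,2]<.16)]
    print("bigpot",len(B),np.percentile(B,[1,50,99],axis=0) if len(B) else 0)
E
```

```text
scene roof n 2431 z 0.10753560005237388
((0.6793050765991211, 0.08687281608581543), (0.2578887343406677, 0.1746264398097992), 89.11480712890625) [[ 0.59  -0.041]
 [ 0.765 -0.043]
 [ 0.769  0.214]
 [ 0.594  0.217]]
rim top n 470
((0.5096848011016846, 0.08927080035209656), (0.24655014276504517, 0.017003266140818596), 88.50315856933594) [[ 0.498 -0.034]
 [ 0.515 -0.034]
 [ 0.521  0.212]
 [ 0.504  0.213]]
hatch n 710 mean [0.642 0.124 0.154] normal [-0.034 -0.889 -0.456] [0.789 0.551 0.053] min [0.604 0.097 0.114] max [0.695 0.146 0.21 ]
bigpot 2715 [[0.241 0.058 0.021]
 [0.347 0.147 0.065]
 [0.413 0.205 0.101]]
side roof n 2468 z 0.10868995005957355
((0.7138111591339111, 0.08542314171791077), (0.2651183009147644, 0.2425580471754074), 88.64895629882812) [[ 0.589 -0.044]
 [ 0.832 -0.05 ]
 [ 0.838  0.215]
 [ 0.596  0.221]]
rim top n 262
((0.5086451768875122, 0.08948062360286713), (0.2506290376186371, 0.01282615028321743), 88.26433563232422) [[ 0.498 -0.036]
 [ 0.511 -0.036]
 [ 0.519  0.215]
 [ 0.506  0.215]]
hatch n 1278 mean [0.651 0.119 0.165] normal [-0.02  -0.885 -0.465] [1.098 0.883 0.091] min [0.607 0.087 0.116] max [0.696 0.146 0.219]
bigpot 932 [[0.24  0.052 0.02 ]
 [0.324 0.189 0.05 ]
 [0.386 0.253 0.098]]
```

Call:
{"fn": "carry_out", "kwargs": {
  "deltas": [
    [-0.4,-0.13,0,-0.35,-1],
    [-0.8,-0.26,0,-0.713,-1],
    [-0.99,-0.33,0,-0.713,-1],
    [-0.99,-0.33,0,-0.713,-1]
  ],
  "force": 30
}}

```text
clock: 1.9
position: [0.3521, 0.4786, 0.2536]
ee_rot: [0.004, 1.0, -0.0, 0.001]
ft_force: [0.2, 0.3, -0.9]
grip_width: 0.144
grasp_force: 0.0
```

Call:
{"fn": "carry_out", "kwargs": {
  "deltas": [
    [-0.33,-0.3,0,0,-1],
    [-0.66,-0.6,0,0,-1],
    [-1,-0.9,0,0,-1],
    [-1,-0.9,0,0,-1]
  ]
}}

```text
clock: 2.4
position: [0.5015, 0.3428, 0.2533]
ee_rot: [0.004, 1.0, -0.001, 0.001]
ft_force: [0.6, 0.4, 0.4]
grip_width: 0.003
grasp_force: 0.0
```

Call:
{"fn": "carry_out", "kwargs": {
  "deltas": [
    [-0.33,-0.3,0,0,-1],
    [-0.66,-0.6,0,0,-1],
    [-1,-0.9,0,0,-1],
    [-1,-0.9,0,0,-1]
  ]
}}

```text
clock: 2.9
position: [0.6505, 0.2078, 0.2527]
ee_rot: [0.003, 1.0, -0.001, 0.0]
ft_force: [-0.2, 0.3, 0.4]
grip_width: 0.001
grasp_force: 0.0
```

```bash
python3 - <<'E'
from h import *
np.set_printoptions(precision=3,suppress=True)
a=camera("side");b=camera("scene"); cv2.imwrite("pics/s2.png",np.vstack([a["img"][120:360,:400],b["img"][150:390,100:500]])[:,:,::-1])
print(manip.get_obs()["position"])
# big pot outline extents, heights near the drawer push column
for p in (a,b):
    for d in outline_of("pot_mid",p):
        X,_,_=cloud(p,d["region"]); print(round(d["conf"],2),np.percentile(X,[2,98],axis=0).ravel())
E
```

```text
[0.649 0.211 0.253]
0.82 [0.665 0.212 0.002 0.73  0.299 0.049]
0.72 [0.309 0.098 0.012 0.41  0.205 0.101]
0.69 [0.576 0.09  0.024 0.632 0.166 0.087]
0.67 [ 0.466 -0.03   0.013  0.632  0.213  0.103]
0.83 [0.663 0.248 0.008 0.717 0.297 0.049]
0.67 [0.309 0.101 0.019 0.413 0.204 0.1  ]
0.31 [0.606 0.089 0.116 0.698 0.143 0.217]
```

View pics/s2.png

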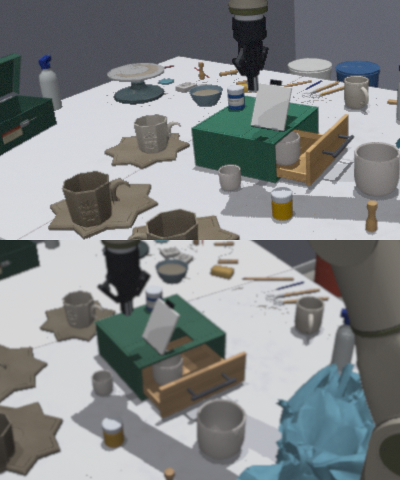

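The side view puts the fingertips at crop (252,88), near the hatch top at (272,88), which I didn't expect. I'll check by projecting the reported tip into the image.

```bash
python3 - <<'E'
from h import *
np.set_printoptions(precision=3,suppress=True)
for c in ["side","scene"]:
    p=camera(c); P=manip.get_obs()["position"]; print(c,"tip px",px(p,[P+[0,0,-.022],[.65,.095,.215]]))
    X,u,v=cloud(p); r,g,b=p["img"][v,u].astype(int).T
    m=(r<60)&(g<60)&(b<60)&(np.linalg.norm(X-P,axis=1)<.09)
    T=X[m]; print(m.sum()); 
    if m.any(): print(T.min(0),T.max(0), T[T[:,2]<T[:,2].min()+.01].mean(0))
E
```

```text
side tip px [[252.777 212.1  ]
 [275.437 203.071]]
743
[0.624 0.155 0.24 ] [0.658 0.275 0.342] [0.645 0.225 0.245]
scene tip px [[225.591 224.612]
 [268.087 214.346]]
840
[0.624 0.158 0.239] [0.658 0.271 0.343] [0.641 0.223 0.245]
```

The projection agrees: the tip is on the left of the hatch and clear of it. I'll approach the outer face, then follow an arc.

Call:
{"fn": "carry_out", "kwargs": {
  "deltas": [
    [0,-0.2,0.13,0,-1],
    [0,-0.4,0.26,0,-1],
    [0,-0.4,0.26,0,-1]
  ]
}}

```text
clock: 3.58
position: [0.6473, 0.1491, 0.2131]
ee_rot: [0.002, 1.0, -0.001, -0.001]
ft_force: [0.1, 0.6, 0.1]
grip_width: -0.002
grasp_force: 0.0
```

Call:
{"fn": "carry_out", "kwargs": {
  "deltas": [
    [0,-0.1,0,0,-1],
    [0,-0.2,0,0,-1],
    [0,-0.26,0.03,0,-1],
    [0,-0.31,0.06,0,-1],
    [0,-0.36,0.09,0,-1],
    [0,-0.4,0.13,0,-1]
  ]
}}

```text
clock: 4.32
position: [0.6483, 0.0904, 0.1945]
ee_rot: [0.001, 1.0, 0.0, 0.0]
ft_force: [-0.5, -0.2, 2.0]
grip_width: -0.007
grasp_force: 0.5
```

Call:
{"fn": "carry_out", "kwargs": {
  "deltas": [
    [0,-0.03,0.04,0,-1],
    [0,-0.06,0.08,0,-1],
    [0,-0.09,0.12,0,-1],
    [0,-0.12,0.17,0,-1],
    [0,-0.14,0.22,0,-1],
    [0,-0.155,0.27,0,-1],
    [0,-0.165,0.31,0,-1],
    [0,-0.17,0.34,0,-1]
  ]
}}

```text
clock: 5.32
position: [0.6482, 0.0652, 0.1433]
ee_rot: [0.001, 1.0, -0.0, -0.0]
ft_force: [0.6, 0.1, 0.9]
grip_width: 0.003
grasp_force: 0.4
```

Call:
{"fn": "carry_out", "kwargs": {
  "deltas": [
    [0,0,0.015,0,-1],
    [0,0,0.03,0,-1],
    [0,0,0.03,0,-1]
  ]
}}

```text
clock: 5.7
position: [0.6483, 0.0655, 0.1394]
ee_rot: [0.001, 1.0, 0.0, 0.0]
ft_force: [0.1, 0.5, -0.7]
grip_width: -0.002
grasp_force: 0.0
```

Call:
{"fn": "carry_out", "kwargs": {
  "deltas": [
    [0,0,0.015,0,-1],
    [0,0,0.03,0,-1],
    [0,0,0.03,0,-1]
  ]
}}

```text
clock: 6.08
position: [0.6486, 0.0655, 0.1387]
ee_rot: [0.001, 1.0, 0.001, 0.001]
ft_force: [-14.6, -1.0, 29.1]
grip_width: -0.003
grasp_force: 14.6
```

Firm stop reached, so the hatch is shut. Now I'll lift and go to the front of the drawer.

Call:
{"fn": "carry_out", "kwargs": {
  "deltas": [
    [0,0,-0.2,0,-1],
    [0,0,-0.45,0,-1],
    [0.35,0.05,-0.45,0,-1],
    [0.7,0.12,-0.45,0,-1],
    [1,0.15,-0.45,0,-1],
    [1,0.15,-0.45,0,-1]
  ]
}}

```text
clock: 6.82
position: [0.4959, 0.0888, 0.2025]
ee_rot: [-0.0, 1.0, 0.001, -0.0]
ft_force: [-0.2, 0.5, -0.3]
grip_width: -0.001
grasp_force: 0.0
```

Call:
{"fn": "carry_out", "kwargs": {
  "deltas": [
    [0.23,0,0,0,-1],
    [0.23,0,0.2,0,-1],
    [0.23,0,0.3,0,-1],
    [0.23,0,0.3,0,-1]
  ]
}}

```text
clock: 7.32
position: [0.4638, 0.0878, 0.1565]
ee_rot: [0.001, 1.0, -0.0, -0.001]
ft_force: [0.2, 0.1, 0.3]
grip_width: 0.003
grasp_force: 0.0
```

```bash
python3 - <<'E'
from h import *
np.set_printoptions(precision=3,suppress=True)
a=camera("side");b=camera("scene"); cv2.imwrite("pics/s3.png",np.vstack([a["img"][120:360,:400],b["img"][150:390,100:500]])[:,:,::-1])
P=manip.get_obs()["position"];print(P)
for p in (a,b):
    X,u,v=cloud(p); r,g,bb=p["img"][v,u].astype(int).T
    w=(r>1.25*bb)&(r>g*1.1)&(r>100)&(X[:,2]>.093)&(X[:,2]<.115)&(X[:,0]>.4)&(X[:,0]<.6)&(X[:,1]>-.1)&(X[:,1]<.25)
    print(cv2.boxPoints(cv2.minAreaRect(X[w][:,:2].astype(np.float32))).ravel())
    m=(r>190)&(g>190)&(bb>190)&(X[:,0]>.6)&(X[:,0]<.7)&(X[:,1]>.02)&(X[:,1]<.16)&(X[:,2]>.1)&(X[:,2]<.25)
    if m.sum()>20: print("hatch",np.percentile(X[m],[2,50,98],axis=0).ravel())
    for q in ["tray_handle","pot_mid"]: print(q,[(np.round(d["position"],3).tolist(),round(d["conf"],2)) for d in boxes_of(q,p)][:3])
E
```

```text
[0.464 0.088 0.158]
[0.501 0.004 0.514 0.003 0.518 0.215 0.505 0.216]
hatch [0.609 0.034 0.116 0.651 0.088 0.118 0.696 0.136 0.12 ]
tray_handle [([0.505, 0.131, 0.036], 0.98)]
pot_mid [([0.597, 0.147, 0.06], 0.93), ([0.356, 0.188, 0.067], 0.78), ([0.687, 0.285, 0.032], 0.64)]
[ 0.5   -0.036  0.516 -0.037  0.519  0.213  0.503  0.213]
hatch [0.609 0.036 0.113 0.65  0.087 0.117 0.694 0.136 0.121]
tray_handle [([0.507, 0.102, 0.054], 0.93), ([0.645, 0.13, 0.105], 0.44)]
pot_mid [([0.597, 0.13, 0.065], 0.76), ([0.58, -0.334, 0.067], 0.71), ([0.364, 0.148, 0.064], 0.61)]
```

View pics/s3.png

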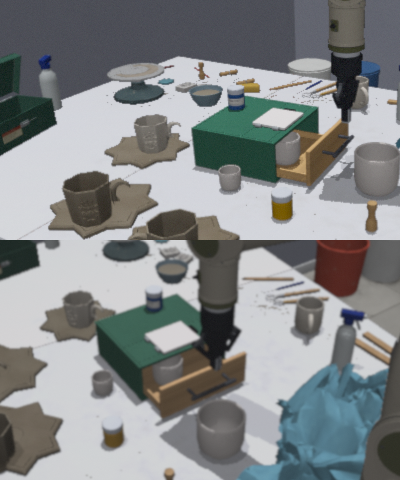

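The hatch lies flat (its top at z about 0.117, crop (277,118)). The fingers hang just in front of the drawer at crop (347,120). I'll descend and push.

Call:
{"fn": "carry_out", "kwargs": {
  "deltas": [
    [-0.03,0,0.17,0,-1],
    [-0.04,0,0.34,0,-1],
    [-0.04,0,0.34,0,-1]
  ]
}}

```text
clock: 8.0
position: [0.4689, 0.0878, 0.1053]
ee_rot: [0.001, 1.0, -0.0, -0.001]
ft_force: [-0.0, 0.4, -0.1]
grip_width: 0.003
grasp_force: 0.0
```

Call:
{"fn": "carry_out", "kwargs": {
  "deltas": [
    [-0.03,0,0,0,-1],
    [-0.06,0,0,0,-1],
    [-0.09,0,0,0,-1],
    [-0.12,0,0,0,-1],
    [-0.15,0,0,0,-1],
    [-0.18,0,0,0,-1],
    [-0.22,0,0,0,-1],
    [-0.26,0,0,0,-1],
    [-0.3,0,0,0,-1],
    [-0.34,0,0,0,-1]
  ]
}}

```text
clock: 9.25
position: [0.5211, 0.0877, 0.1062]
ee_rot: [0.001, 1.0, -0.0, -0.0]
ft_force: [-3.1, -2.1, 1.6]
grip_width: -0.0
grasp_force: 1.1
```

Call:
{"fn": "carry_out", "kwargs": {
  "deltas": [
    [-0.03,0,0,0,-1],
    [-0.07,0,0,0,-1],
    [-0.11,0,0,0,-1],
    [-0.15,0,0,0,-1],
    [-0.19,0,0,0,-1],
    [-0.22,0,0,0,-1],
    [-0.25,0,0,0,-1],
    [-0.28,0,0,0,-1],
    [-0.3,0,0,0,-1]
  ]
}}

```text
clock: 10.38
position: [0.5661, 0.0879, 0.1063]
ee_rot: [0.001, 1.0, 0.0, 0.0]
ft_force: [-1.5, -1.8, 0.1]
grip_width: -0.001
grasp_force: 1.1
```

Call:
{"fn": "carry_out", "kwargs": {
  "deltas": [
    [-0.01,0,0,0,-1],
    [-0.02,0,0,0,-1],
    [-0.03,0,0,0,-1],
    [-0.03,0,0,0,-1]
  ]
}}

```text
clock: 10.88
position: [0.5705, 0.088, 0.1064]
ee_rot: [0.001, 1.0, 0.0, 0.0]
ft_force: [-0.6, -0.2, 0.3]
grip_width: 0.0
grasp_force: 0.5
```

Call:
{"fn": "carry_out", "kwargs": {
  "deltas": [
    [-0.01,0,0,0,-1],
    [-0.02,0,0,0,-1],
    [-0.03,0,0,0,-1],
    [-0.04,0,0,0,-1],
    [-0.04,0,0,0,-1]
  ]
}}

```text
clock: 11.5
position: [0.5737, 0.088, 0.1062]
ee_rot: [0.001, 1.0, -0.0, -0.003]
ft_force: [-17.2, -2.5, 12.2]
grip_width: 0.0
grasp_force: 8.9
```

Call:
{"fn": "carry_out", "kwargs": {
  "deltas": [
    [0.06,0,0,0,-1],
    [0.1,0,-0.05,0,-1],
    [0.1,0,-0.4,0,-1],
    [0.1,0,-0.8,0,-1],
    [0.5,0.3,-1,0,-1],
    [1,0.8,-1,0,-1],
    [1,1,-1,0,-1],
    [1,1,-1,0,-1]
  ]
}}

```text
clock: 12.5
position: [0.4243, 0.2416, 0.2576]
ee_rot: [-0.002, 1.0, 0.001, 0.001]
ft_force: [0.9, -0.9, 0.1]
grip_width: 0.003
grasp_force: 0.0
```

```bash
python3 - <<'E'
from h import *
np.set_printoptions(precision=3,suppress=True)
a=camera("side");b=camera("scene"); cv2.imwrite("pics/s4.png",np.vstack([a["img"][120:360,:400],b["img"][150:390,100:500]])[:,:,::-1])
for p in (a,b):
    X,u,v=cloud(p); r,g,bb=p["img"][v,u].astype(int).T
    w=(r>1.25*bb)&(r>g*1.1)&(r>100)&(X[:,2]>.093)&(X[:,2]<.115)&(X[:,0]>.4)&(X[:,0]<.62)&(X[:,1]>-.1)&(X[:,1]<.25)
    print(w.sum(),cv2.boxPoints(cv2.minAreaRect(X[w][:,:2].astype(np.float32))).ravel())
    m=(r>190)&(g>190)&(bb>190)&(X[:,0]>.6)&(X[:,0]<.7)&(X[:,1]>.02)&(X[:,1]<.16)&(X[:,2]>.1)&(X[:,2]<.25)
    print("hatch",np.percentile(X[m],[2,50,98],axis=0).ravel())
E
```

```text
249 [ 0.58  -0.041  0.599 -0.041  0.6    0.215  0.582  0.215]
hatch [0.608 0.034 0.116 0.651 0.089 0.118 0.696 0.138 0.12 ]
341 [ 0.577 -0.038  0.597 -0.039  0.603  0.21   0.582  0.211]
hatch [0.608 0.034 0.113 0.614 0.045 0.117 0.639 0.085 0.12 ]
```

View pics/s4.png

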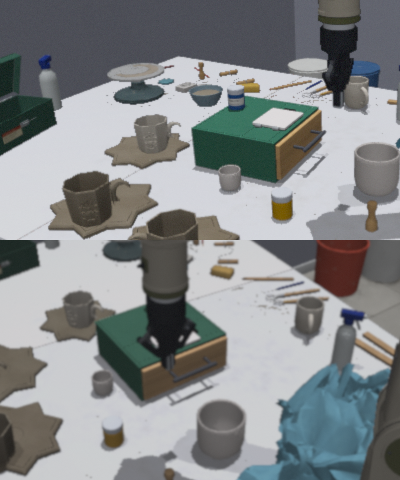

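The drawer is home: its front is flush with the box at crop (300,145). The hatch is flat, and the jar, mug and pots stand where they were. The gripper is clear.

```bash
python3 -c "
from h import *
print(ticket.hand_in())"
```

```text
the job is handed in; nothing more can be done
None
```

I pushed the hatch down flat and the drawer home, each to its firm stop, and handed the job in at about 12.6 s; nothing around the box appears to have moved, but the pot is out of sight in the closed box, so I could not confirm it is still upright.

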